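# Lock the label printer's cover and switch it on

## Task

Get the label printer ready for work: first turn the red handle on top of its cover a quarter turn clockwise, as far as it goes, so that the cover is drawn down tight. Then flip the yellow toggle switch under the printer's clear front visor over to the side with the green dot, so that it snaps over and stays there. Leave the things standing round the printer where they are.

Things in the scene. Friction and masses are not known exactly. Their poses are not given: they have to be found in the camera images.
- label_printer: Light grey printer, fixed to the table, 245 mm deep, 240 wide, 176 high without its handle. Origin on the table; x to its back, y to its left seen from the robot, z up. Rear body x -60 to 100 mm. Dark front panel slopes at 45 degrees from (x -130, z 40) to (x -50, z 120) mm. On the panel a grey dot (off) 62 mm left (+y) and a green dot (on) 62 mm right (-y) of the switch.
- visor_edge (a point): Middle of the lower front edge of the fixed clear plastic visor over the switch (printer x -145, z 165 mm). The visor covers the full 240 mm width from here back to the body, top at z 173, dark lip z 164 to 176 mm; so the bat can be reached only from the front, below this edge, with the tool tilted (about 40 degrees from vertical suits).
- switch_pivot (a point): Pivot of the toggle bat, in the sloping panel (printer x -93, y 0, z 83 mm). Axes as the printer's. The bat swings sideways (along the printer's y) in the plane square to the panel; upright it points forward and up at 45 degrees.
- latch (a joint): Cam handle on the cover, rad, about the vertical: 0 is loose (bar lies along the printer's y), 1.5 rad is locked (bar lies along x, at a firm stop). Grows as the handle turns clockwise seen from above. Stiff with friction of about 0.08 N m, stays where left. Starts at 0 to 0.2.
- latch_grip (a point): Centre of the red latch handle: an upright-sided bar 80 mm long, 14 mm wide, 24 mm tall, on a 22 mm round stem. The bar's long direction is this frame's y; z is up along the turning axis. The bar's underside is about 14 mm above the cover's top. It sits 30 mm behind the printer's origin, about 205 mm above the table when loose, and sinks 6 mm as it is turned.
- cover (a joint): How far the blue-grey cover (128 x 236 x 50 mm) is drawn down, in m: 0 standing 6 mm ajar, 0.006 tight. It follows the latch, 4 mm per rad.
- switch (a joint): Toggle bat, rad: 0 leaning fully to the left (off, at the grey dot), 0.45 upright from the panel, 0.9 leaning fully to the right (on, at the green dot). An over-centre mechanism drives it away from 0.45 to whichever end is nearer; starting it takes about 4 N sideways at the tip.
- switch_tip (a point): Point in the rounded end of the yellow toggle bat, 60 mm from its pivot, where the bat is 18 mm thick; it reaches 9 mm beyond this point and tapers to 9 mm at its foot.
- packing_tape_1: brown roll of packing tape, a loose bystander, not to be disturbed; origin at the centre of its underside
- tape_gun: orange hand label gun, a loose bystander, not to be disturbed; origin at the centre of its underside
- stapler: red and black stapler, a loose bystander, not to be disturbed; origin at the centre of its underside
- parcel_small: small brown parcel, a loose bystander, not to be disturbed; origin at the centre of its underside

How it is judged:
By the outcome, as a careful person would: the job done as asked, in the order asked, and still so for the second after the job is handed in, with the robot touching nothing.
It also fails if it takes over 46 s, if anything falls off the work surface, if the arm or the gripper's body presses on something with over 40 N, if the wrist force passes 120 N, or if a joint passes its speed limit or range.

## Robot

A 6-joint arm with a two-finger parallel gripper is mounted at the origin on a cart in front of the work surface, level with it; the furniture and walls round the work are solid. World frame = base frame: x ahead of the robot, y to its left, z up, the work surface at z = 0. Lengths are in m, angles in rad, forces in N, time in s.
With the tool pointing down it reaches from about 0.325 to 0.85 m from the base axis. Payload 4.4 kg.
Tool frame: the origin (TCP) lies midway between the tips of the shut fingers; the grasp point (between the pads) lies 19 mm behind it (hold_point_z is the distance from the TCP to the grasp point, in m); x points along the fingers, y is the direction in which the jaws open and shut, and the axes are right-handed (so a half turn about x gives the same grasp; the last joint's range is limited). The gripper opens to 94 mm and grips with 3 to 60 N. Pads are 16 mm wide; open, the fingers measure 119 mm over their backs; the gripper's body (75 mm by 177 mm) begins 78 mm behind the grasp point.
Start: joints at [-1.442, 0.207, 1.542, -0, 1.393, -0.15], TCP at [0.159, -0.553, 0.205] pointing down, gripper open.
Joint ranges: [-2.73, 2.73], [-0.86, 2.22], [0.23, 2.46], [-1.11, 4.25], [0.08, 2.63], [-2.82, 2.82]. Speed limits (rad/s): [2.79, 2.79, 3.14, 3.14, 3.14, 3.14].

## Interface

Orientations are given as a 3x3 rotation matrix whose columns are the frame's x, y, z axes.
In Python, from plant import * gives the robot as it stands. The module is installed in compiled form; this text tells all that it offers.
- The arm moves only by the shell command python3 -m pendant 'ROWS' [FORCE]. ROWS is JSON, one flat list of numbers, 7 for each row, row after row: the shift along the tool's x, y, z as a fraction of full scale, then the turn, a rotation vector about the tool's x, y, z as a fraction of full scale, then the closure, from -1 (fully open) to 1 (shut), so that 0 is half open. In form: [x, y, z, wx, wy, wz, gripper, x, y, z, wx, wy, wz, gripper, ...]. A call has exactly 10 rows; each row shifts and turns the commanded pose from where the row before left it, along the tool's axes as they then stand; what a row does not reach is not made up. Full scale, the value 1, is 0.4 m for a shift and 180 degrees for a turn. A row lasts 1/12 s, in which the tool goes at most 41.7 mm and 7.16 degrees, less where a joint would pass 70% of its speed; a pose out of reach is approached as far as the arm can. A call with a number of a shift or a turn outside -1 to 1 is refused whole. A call with a gripper value outside its range is refused whole. The fingers move at their own pace and stop on an object; FORCE is the grip in N (left out, the last holds). Time passes only in rows, so rows that do not move let the fingers close, or fill a call up. It gives the time, the measured TCP pose, the force and the opening at its end, in the units of the state.
- get_state(): the state, without advancing time (a new reading comes with each control period).
- grab_frame(name): name is "scene" or "side" or "wrist"; returns the picture (480x640x3 uint8, red, green, blue); there is no depth.
- get_calibration(name): a dict with "fovy" (degrees; the focal length in pixels is half the picture's height over the tangent of half this angle, whatever the lens; pixels are square), "cx", "cy" (the principal point, pixels), "world_from_camera" (4x4, takes a point from camera to world coordinates). Camera axes: x right, y up, looking along -z (the intrinsics and any distortion apply to the point x, -y, -z); pixel columns grow to the right and rows downward; lengths in m; the calibration is good to about 2 mm. A picture is of the moment at which its call begins: read the wrist's pose just before it. get_calibration takes no time and is no camera call; for the wrist camera it gives the pose at the moment of the call.
- close_job(): hands the job in, once; it reports no verdict.
The state is a dict: "time": time; "qpos": joint angles; "dq": joint speeds; "effort": joint torques, N m; "eef_pos": TCP position; "tool_rot": TCP orientation; "wrist_force": force on the tool from outside, world axes, zero at the start; "wrist_torque": the same for the moment, N m; "opening": opening from 0.0 (shut) to 1.0 (fully open).
Only numpy, scipy, OpenCV 4.12 (cv2) and the standard library are available. Lean on these libraries where they do the work, as an engineer would, in place of code of your own. Each camera call takes 0.05 s, during which the arm holds its last target.

## Working session

There is one attempt and no reset: what is moved stays moved. The work goes in short steps, Python scripts to look and compute and a shell command to move; the robot and the scene stay as the last step left them, time stands still between calls to the robot, and variables do not carry over. Pictures are saved under pics/ and viewed, and the job is handed in when it is done.

```bash
mkdir -p pics
python3 - <<'E'
from plant import *
import cv2
s=get_state(); print(s)
for n in ["scene","side","wrist"]:
    c=get_calibration(n); print(n,c)
    im=grab_frame(n); cv2.imwrite(f"pics/{n}0.png",im[:,:,::-1])
E
```

```text
{'time': 0.0, 'qpos': array([-1.44151008e+00,  2.07453130e-01,  1.54293021e+00, -1.86845871e-05,
        1.39349207e+00, -1.50522357e-01]), 'dq': array([ 6.74496122e-04, -1.09314402e-03, -1.25429576e-03, -1.04050922e-03,
       -4.86959574e-05,  9.77619487e-04]), 'effort': array([-5.18663001e-04, -3.70879734e+01, -2.81415296e+01,  6.97951368e-02,
        3.61692114e-02, -1.82907042e-04]), 'eef_pos': array([ 0.15866483, -0.55184151,  0.20428327]), 'tool_rot': array([[-3.12545332e-04,  2.76174532e-01, -9.61107450e-01],
       [ 2.26133107e-03, -9.61104844e-01, -2.76174518e-01],
       [-9.99997394e-01, -2.25969920e-03, -3.24133217e-04]]), 'wrist_force': array([-0.18882538, -0.26813081,  0.59559333]), 'wrist_torque': array([-0.01055988, -0.01282162, -0.02475875]), 'opening': 0.9981107807685101}
scene {'fovy': 47.35213549591272, 'cx': 317.17692964685415, 'cy': 236.22169213353587, 'world_from_camera': array([[-0.91184488,  0.2369719 , -0.33523608,  0.08823635],
       [-0.41014809, -0.56128562,  0.71884421,  1.00288907],
       [-0.01781731,  0.79297085,  0.60899899,  0.94042224],
       [ 0.        ,  0.        ,  0.        ,  1.        ]])}
side {'fovy': 46.00815156091533, 'cx': 314.26687982891826, 'cy': 244.82133177313077, 'world_from_camera': array([[-0.98724803,  0.09703306, -0.1261979 ,  0.37457646],
       [-0.1590179 , -0.63793034,  0.7534973 ,  1.04439335],
       [-0.00739132,  0.76395646,  0.64522547,  0.97501587],
       [ 0.        ,  0.        ,  0.        ,  1.        ]])}
wrist {'fovy': 58.46618947323128, 'cx': 318.09366485332805, 'cy': 236.76058687913522, 'world_from_camera': array([[ 0.27545556,  0.92455547,  0.26328961,  0.2355262 ],
       [-0.96131271,  0.26533589,  0.07399147, -0.5307599 ],
       [-0.00145097, -0.27348501,  0.96187517,  0.3834448 ],
       [ 0.        ,  0.        ,  0.        ,  1.        ]])}
```

View pics/scene0.png

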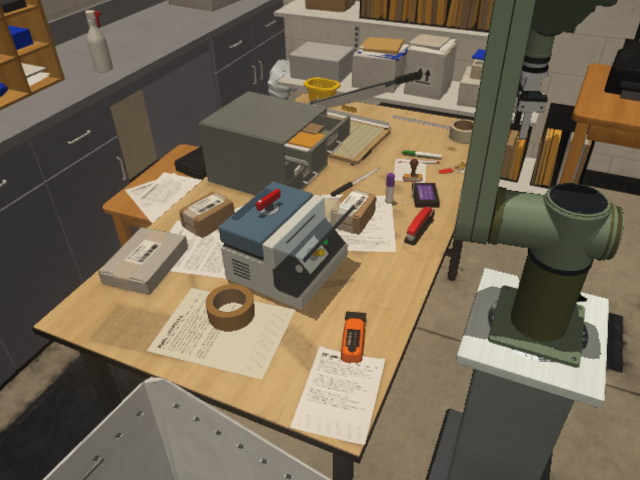

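View pics/side0.png

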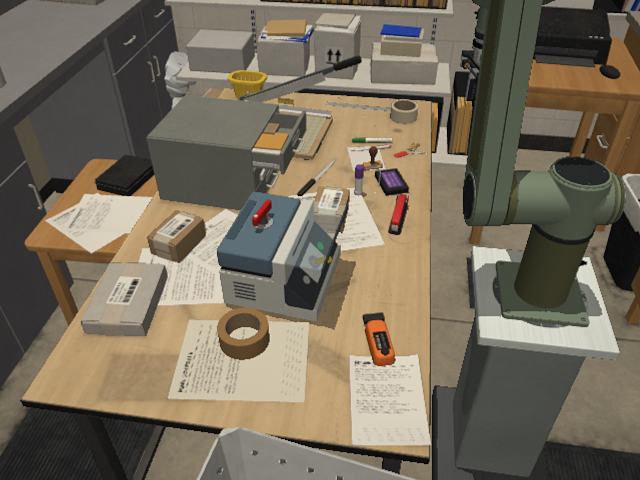

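View pics/wrist0.png

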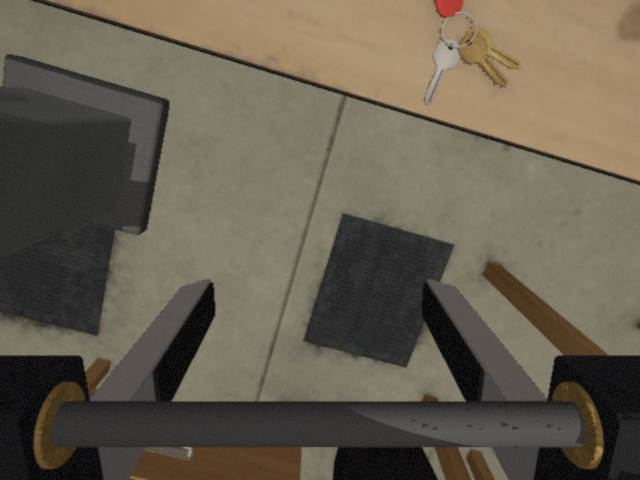

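The scene and side pictures both show the printer, at about (285,240) and (280,255), with the red handle at (268,200) and (262,211). I'll enlarge those areas.

Run:
```python
import cv2
a=cv2.imread("pics/scene0.png")[170:320,205:365]; b=cv2.imread("pics/side0.png")[180:330,205:365]
for n,i in(("sc",a),("si",b)):
    i=cv2.resize(i,(800,750),interpolation=cv2.INTER_CUBIC)[:600] if 0 else cv2.resize(i,(640,600),interpolation=cv2.INTER_CUBIC)
    for k in range(0,160,20): cv2.putText(i,str(205+k),(k*4,10),0,.4,(0,0,255),1); cv2.line(i,(k*4,0),(k*4,4),(0,0,255))
    y0=170 if n=="sc" else 180
    for k in range(0,150,20): cv2.putText(i,str(y0+k),(0,k*4+4),0,.4,(0,0,255),1)
    cv2.imwrite(f"pics/{n}_crop.png",i)
```

```text
(no output)
```

View pics/sc_crop.png

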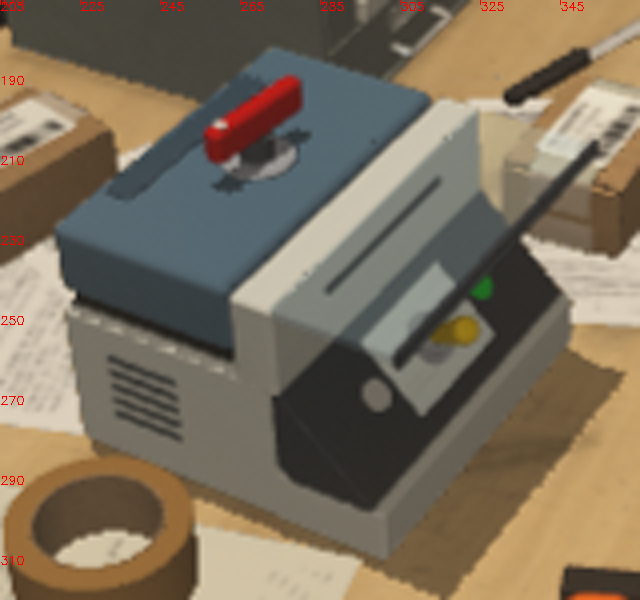

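View pics/si_crop.png

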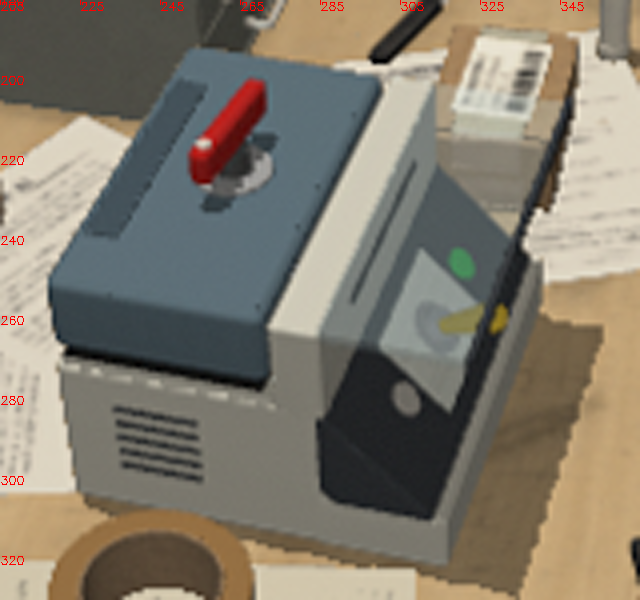

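```bash
cat > h.py <<'E'
import numpy as np
def proj(c,P):
    P=np.atleast_2d(P); W=np.linalg.inv(np.array(c["world_from_camera"]))
    p=P@W[:3,:3].T+W[:3,3]; f=240/np.tan(np.radians(c["fovy"]/2))
    return np.c_[c["cx"]+f*p[:,0]/-p[:,2], c["cy"]+f*p[:,1]/p[:,2]]
def pw(q,P):
    P=np.atleast_2d(P); c,s=np.cos(q[2]),np.sin(q[2])
    return np.c_[q[0]+c*P[:,0]-s*P[:,1],q[1]+s*P[:,0]+c*P[:,1],P[:,2]]
E
python3 - <<'E'
from plant import *
from h import *
from scipy.optimize import least_squares
C={n:get_calibration(n) for n in("scene","side")}
L=[("scene",(-90,62,80),377,395),("scene",(-90,-62,80),482,288),("side",(-90,62,80),406,399),("side",(-90,-62,80),461,263),
("scene",(-145,-120,170),597,147),("scene",(-145,120,170),398,362),("side",(-145,120,170),435,515),("side",(-145,-120,170),575,80),
("scene",(30,0,217),253,112),("side",(30,0,217),228,125),("scene",(100,120,0),92,445),("side",(100,120,0),82,497)]
o={"scene":(205,170),"side":(205,180)}
m=np.array([[o[n][0]+u/4,o[n][1]+v/4] for n,_,u,v in L])
def pr(q): return np.array([proj(C[n],pw(q,np.array(P)/1000.))[0] for n,P,_,_ in L])
r=least_squares(lambda q:(pr(q)-m).ravel(),[.5,0,0],loss="soft_l1")
print(r.x,np.degrees(r.x[2]))
for l,e in zip(L,pr(r.x)-m): print(l,e.round(1))
E
```

```text
[ 0.6308204   0.05056643 -0.11699739] -6.703456430948282
('scene', (-90, 62, 80), 377, 395) [-0.2  0.5]
('scene', (-90, -62, 80), 482, 288) [-0.4 -0.5]
('side', (-90, 62, 80), 406, 399) [-0.4 -0.5]
('side', (-90, -62, 80), 461, 263) [ 0.2 -0.2]
('scene', (-145, -120, 170), 597, 147) [1.5 0.4]
('scene', (-145, 120, 170), 398, 362) [-0.   0.9]
('side', (-145, 120, 170), 435, 515) [  9.  -37.3]
('side', (-145, -120, 170), 575, 80) [0.2 5.8]
('scene', (30, 0, 217), 253, 112) [ 0.4 -2.6]
('side', (30, 0, 217), 228, 125) [-0.1 -4. ]
('scene', (100, 120, 0), 92, 445) [-2.6  0.4]
('side', (100, 120, 0), 82, 497) [-2.4  1. ]
```

```bash
cat >> h.py <<'E'
from scipy.spatial.transform import Rotation as R, Slerp
def plan(p0,R0,p1,R1,n):
    """rows (6 numbers) for straight interpolation, n rows"""
    sl=Slerp([0,1],R.from_matrix([R0,R1])); out=[]
    p,Rm=np.array(p0,float),R.from_matrix(R0).as_matrix()
    for i in range(1,n+1):
        t=i/n; pt=p0+(np.array(p1)-p0)*t; Rt=sl(t).as_matrix()
        d=Rm.T@(pt-p)/.4; w=R.from_matrix(Rm.T@Rt).as_rotvec()/np.pi
        row=np.r_[d.round(4),w.round(4)]; out.append(row)
        p=p+Rm@row[:3]*.4; Rm=Rm@R.from_rotvec(row[3:]*np.pi).as_matrix()
    return out
def tool(az,tilt=0):
    """tool down; y axis at azimuth az; tilted forward by tilt about tool y (x axis swings to -z side)"""
    y=np.array([np.cos(az),np.sin(az),0]); x=np.array([0,0,-1.]); z=np.cross(x,y)
    M=np.c_[x,y,z]
    return M@R.from_rotvec([0,tilt,0]).as_matrix()
def show(rows,g):
    for r in rows: print(",".join(f"{v:g}" for v in r)+f",{g},")
E
python3 - <<'E'
from plant import *
from h import *
s=get_state(); print(s["time"])
rows=plan(s["eef_pos"],s["tool_rot"],[.60,.045,.33],tool(np.radians(-7)),20); show(rows,-1)
print(tool(0,.3))
E
```

```text
0.15
-0.0156,-0.0565,-0.0736,-0.0186,-0,0,-1,
-0.0155,-0.0521,-0.0768,-0.0186,-0,0,-1,
-0.0156,-0.0476,-0.0798,-0.0186,-0.0001,0.0001,-1,
-0.0156,-0.0428,-0.0823,-0.0186,0,-0,-1,
-0.0156,-0.0379,-0.0847,-0.0186,0,0,-1,
-0.0156,-0.0329,-0.0868,-0.0186,-0,0,-1,
-0.0156,-0.0278,-0.0886,-0.0186,-0,0.0001,-1,
-0.0156,-0.0226,-0.09,-0.0186,-0.0001,-0,-1,
-0.0157,-0.0173,-0.0912,-0.0186,0,0,-1,
-0.0156,-0.0119,-0.092,-0.0186,0,0,-1,
-0.0156,-0.0065,-0.0926,-0.0186,-0,0,-1,
-0.0157,-0.0011,-0.0928,-0.0186,-0,0.0001,-1,
-0.0156,0.0043,-0.0927,-0.0186,-0.0001,-0,-1,
-0.0157,0.0098,-0.0923,-0.0186,0,0,-1,
-0.0157,0.0151,-0.0916,-0.0186,0,0,-1,
-0.0156,0.0204,-0.0905,-0.0186,-0,0.0001,-1,
-0.0157,0.0257,-0.0892,-0.0187,-0,-0,-1,
-0.0156,0.0309,-0.0875,-0.0186,-0,0,-1,
-0.0157,0.0359,-0.0856,-0.0186,-0.0001,0,-1,
-0.0157,0.0409,-0.0833,-0.0186,0,0,-1,
[[ 0.          1.          0.        ]
 [ 0.29552021  0.         -0.95533649]
 [-0.95533649  0.         -0.29552021]]
```

```bash
python3 -m pendant '[-0.016,-0.056,-0.074,-0.0186,0,0,-1, -0.016,-0.052,-0.077,-0.0186,0,0,-1, -0.016,-0.048,-0.08,-0.0186,0,0,-1, -0.016,-0.043,-0.082,-0.0186,0,0,-1, -0.016,-0.038,-0.085,-0.0186,0,0,-1, -0.016,-0.033,-0.087,-0.0186,0,0,-1, -0.016,-0.028,-0.089,-0.0186,0,0,-1, -0.016,-0.023,-0.09,-0.0186,0,0,-1, -0.016,-0.017,-0.091,-0.0186,0,0,-1, -0.016,-0.012,-0.092,-0.0186,0,0,-1]'
python3 -m pendant '[-0.016,-0.006,-0.093,-0.0186,0,0,-1, -0.016,-0.001,-0.093,-0.0186,0,0,-1, -0.016,0.004,-0.093,-0.0186,0,0,-1, -0.016,0.01,-0.092,-0.0186,0,0,-1, -0.016,0.015,-0.092,-0.0186,0,0,-1, -0.016,0.02,-0.09,-0.0186,0,0,-1, -0.016,0.026,-0.089,-0.0186,0,0,-1, -0.016,0.031,-0.088,-0.0186,0,0,-1, -0.016,0.036,-0.086,-0.0186,0,0,-1, -0.016,0.041,-0.083,-0.0186,0,0,-1]'
python3 - <<'E'
from plant import *
import cv2,numpy as np,time
s=get_state();print(s["eef_pos"],s["dq"].max())
import pickle
c=get_calibration("wrist"); pickle.dump(c,open("w1.pkl","wb"))
cv2.imwrite("pics/w1.png",grab_frame("wrist")[:,:,::-1])
s=get_state();print(s["time"],s["eef_pos"],s["tool_rot"],s["qpos"]); print(c["world_from_camera"]-get_calibration("wrist")["world_from_camera"])
E
```

```text
time: 0.98
eef_pos: [0.3802, -0.2519, 0.2696]
tool_rot: [[0.0, 0.762, -0.647], [0.0, -0.647, -0.762], [-1.0, 0.0, -0.0]]
wrist_force: [0.5, -1.1, -0.2]
opening: 1.0
time: 1.82
eef_pos: [0.6013, 0.0469, 0.3333]
tool_rot: [[-0.001, 0.993, -0.119], [-0.0, -0.119, -0.993], [-1.0, -0.001, 0.0]]
wrist_force: [0.2, 0.2, 0.4]
opening: 1.0
[0.60131452 0.04688038 0.33329805] 0.6379358072792375
1.8667 [0.60472346 0.05234188 0.33373932] [[ 0.00362557  0.99373889 -0.11166858]
 [ 0.00497034 -0.11168585 -0.99373113]
 [-0.99998108  0.00304781 -0.00534415]] [-0.0591007   0.20755022  1.28026665  0.0051923   1.650449    0.05323279]
[[-0.00081866  0.00564947  0.0061455  -0.00205564]
 [-0.0070974  -0.00216274  0.00458844 -0.00463652]
 [-0.00376315 -0.00525469 -0.00147826 -0.00088675]
 [ 0.          0.          0.          0.        ]]
```

View pics/w1.png

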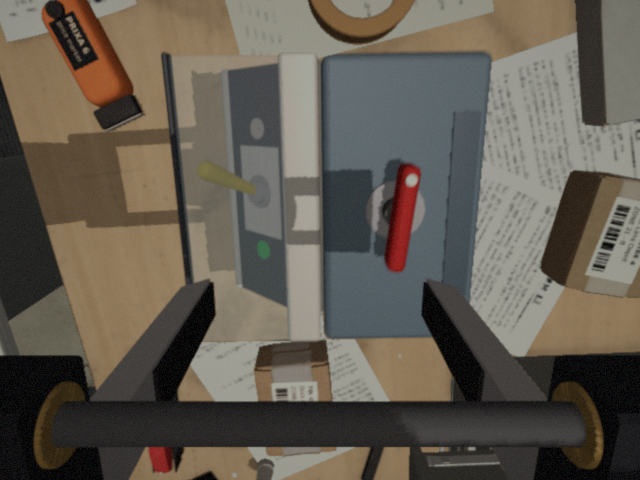

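The wrist view shows the handle from about (408,170) to (397,270), turned slightly clockwise. The bat is at (200,170), leaning towards the grey dot at (257,128), and the green dot is at (264,250). The arm was still settling in that frame, so I'll take another now that it's still.

Run:
```python
from plant import *
import cv2,numpy as np,pickle
grab_frame("wrist")
s=get_state();print(s["eef_pos"],abs(s["dq"]).max())
c=get_calibration("wrist"); im=grab_frame("wrist")[:,:,::-1].copy(); cv2.imwrite("pics/w2.png",im)
s=get_state();print(s["time"],s["eef_pos"],s["tool_rot"].round(4).tolist())
pickle.dump(c,open("w2.pkl","wb"))
i=cv2.resize(im[40:350,150:500],None,fx=1.9,fy=1.9,interpolation=cv2.INTER_CUBIC)
for k in range(0,350,25): cv2.putText(i,str(150+k),(int(k*1.9),10),0,.35,(0,0,255),1); cv2.line(i,(int(k*1.9),0),(int(k*1.9),5),(0,0,255))
for k in range(0,310,25): cv2.putText(i,str(40+k),(0,int(k*1.9)+4),0,.35,(0,0,255),1)
cv2.imwrite("pics/w2c.png",i)
# red mask
h=cv2.cvtColor(im,cv2.COLOR_BGR2HSV); m=((h[...,0]<6)|(h[...,0]>174))&(h[...,1]>170)&(h[...,2]>60)
n,l,st,ce=cv2.connectedComponentsWithStats(m.astype(np.uint8))
for j in range(1,n):
    if st[j,4]>300:
        print(st[j],ce[j],cv2.minAreaRect(np.argwhere(l==j)[:,::-1].astype(np.float32)))
```

```text
[0.60283229 0.04933362 0.33317068] 0.07029700669176524
1.9667 [0.6014499  0.04707373 0.33271956] [[-0.001, 0.9929, -0.1186], [0.0, -0.1186, -0.9929], [-1.0, -0.001, 0.0001]]
[ 383  170   34  107 1807] [398.86275595 225.57775318] ((398.6680908203125, 223.0290985107422), (20.654464721679688, 107.34637451171875), 9.81929874420166)
[145 447  24  28 524] [157.17175573 459.53053435] ((157.02439880371094, 460.21954345703125), (28.712200164794922, 21.42371940612793), 83.6598129272461)
```

View pics/w2c.png

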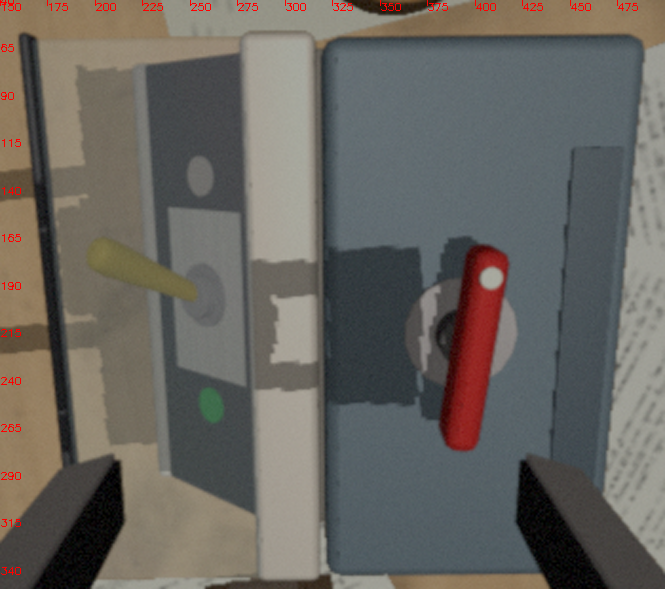

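Run:
```python
from plant import *
from h import *
import pickle
from scipy.optimize import least_squares
C={n:get_calibration(n) for n in("scene","side")}; C["wrist"]=pickle.load(open("w2.pkl","rb"))
print(C["wrist"]["world_from_camera"][:3,3])
sc=lambda u,v:(205+u/4,170+v/4); si=lambda u,v:(205+u/4,180+v/4); w=lambda u,v:(150+u/1.9,40+v/1.9)
L=[("scene",(-90,62,80),sc(377,395)),("scene",(-90,-62,80),sc(482,288)),("side",(-90,62,80),si(406,399)),("side",(-90,-62,80),si(461,263)),
("scene",(-145,-120,170),sc(597,147)),("scene",(-145,120,170),sc(398,362)),
("wrist",(-90,62,80),w(201,176)),("wrist",(-90,-62,80),w(211,405)),("wrist",(-145,120,176),w(27,35)),
("wrist","h+",w(487,247)),("wrist","h-",w(460,450)),("scene","hc",sc(253,118)),("side","hc",si(228,130))]
m=np.array([l[2] for l in L])
def P(k,a):
    if k=="hc": return np.array([30,0,210])/1e3
    if k in("h+","h-"):
        r=40*(1 if k=="h+" else -1); return np.array([30+r*np.sin(a),r*np.cos(a),216])/1e3
    return np.array(k)/1e3
def pr(q): return np.array([proj(C[n],pw(q,P(k,q[3])))[0] for n,k,_ in L])
r=least_squares(lambda q:(pr(q)-m).ravel(),[.63,0.05,-.117,.1],loss="soft_l1")
q=r.x; print(q.round(4))
for l,e in zip(L,pr(q)-m): print(l[:2],e.round(1))
np.save("q.npy",q); print("handle",pw(q,[.03,0,.205]),"pivot",pw(q,[-.093,0,.083]))
for th in (0,.45):
    a=.45-th; t=np.array([-.093,0,.083])+.06*(np.cos(a)*np.array([-.7071,0,.7071])+np.sin(a)*np.array([0,1,0])); print("tip",t,proj(C["wrist"],pw(q,t)))
```

```text
[0.61161195 0.12807385 0.51232554]
[ 0.6319  0.0484 -0.1018  0.089 ]
('scene', (-90, 62, 80)) [ 0.4 -0.4]
('scene', (-90, -62, 80)) [-0.5 -1.5]
('side', (-90, 62, 80)) [-0.1 -1.5]
('side', (-90, -62, 80)) [-0.3 -1.3]
('scene', (-145, -120, 170)) [ 1.2 -0.8]
('scene', (-145, 120, 170)) [ 1.2 -0.1]
('wrist', (-90, 62, 80)) [-1.4 -0.6]
('wrist', (-90, -62, 80)) [-0.2 -0.7]
('wrist', (-145, 120, 176)) [-8.4 -2.2]
('wrist', 'h+') [ 1.5 -0. ]
('wrist', 'h-') [1.5 1.6]
('scene', 'hc') [ 0.5 -2.2]
('side', 'hc') [-0.2 -3.3]
handle [[0.66176599 0.04533495 0.205     ]] pivot [[0.5394024 0.057831  0.083    ]]
tip [-0.13120237  0.02609793  0.12120237] [[204.93052893 175.02202674]]
tip [-0.135426  0.        0.125426] [[201.64209113 204.18923348]]
```

Run:
```python
from plant import *
from h import *
s=get_state(); 
A=np.array([.661,.045,.25]);B=np.array([.661,.045,.19]); T=tool(-.195)
show(plan(s["eef_pos"],s["tool_rot"],A,T,5),0); show(plan(A,T,B,T,5),0)
```

```text
0.0413,0.0297,-0.0025,0.0048,0,0.0001,0,
0.0414,0.0297,-0.003,0.0049,0,0,0,
0.0413,0.0296,-0.0034,0.0048,0,0.0001,0,
0.0414,0.0296,-0.0038,0.0049,0,0,0,
0.0413,0.0295,-0.0043,0.0048,0,0.0001,0,
0.03,0,-0,0,0,0,0,
0.03,0,-0,0,0,0,0,
0.03,0,-0,0,0,0,0,
0.03,0,-0,0,0,0,0,
0.03,0,-0,0,0,0,0,
```

```bash
python3 -m pendant '[0.041,0.03,-0.003,0.0048,0,0,0, 0.041,0.03,-0.003,0.0048,0,0,0, 0.041,0.03,-0.003,0.0048,0,0,0, 0.042,0.029,-0.004,0.0048,0,0,0, 0.042,0.029,-0.004,0.0048,0,0,0, 0.015,0,0,0,0,0,0, 0.015,0,0,0,0,0,0, 0.03,0,0,0,0,0,0, 0.03,0,0,0,0,0,0, 0,0,0,0,0,0,0]'
python3 - <<'E'
from plant import *
import cv2
for n in("wrist","side"):
    cv2.imwrite(f"pics/{n}3.png",grab_frame(n)[:,:,::-1])
s=get_state(); print(s["time"],s["eef_pos"],s["tool_rot"].round(3).tolist(),s["wrist_force"])
E
```

```text
time: 2.8
eef_pos: [0.6582, 0.0427, 0.2118]
tool_rot: [[-0.005, 0.98, -0.197], [0.0, -0.197, -0.98], [-1.0, -0.005, 0.001]]
wrist_force: [-1.1, 0.6, -0.9]
opening: 0.499
2.9 [0.65958948 0.04276805 0.21428802] [[-0.001, 0.981, -0.196], [0.0, -0.196, -0.981], [-1.0, -0.001, 0.0]] [ 0.22626887 -0.57657519 -0.23326621]
```

View pics/wrist3.png

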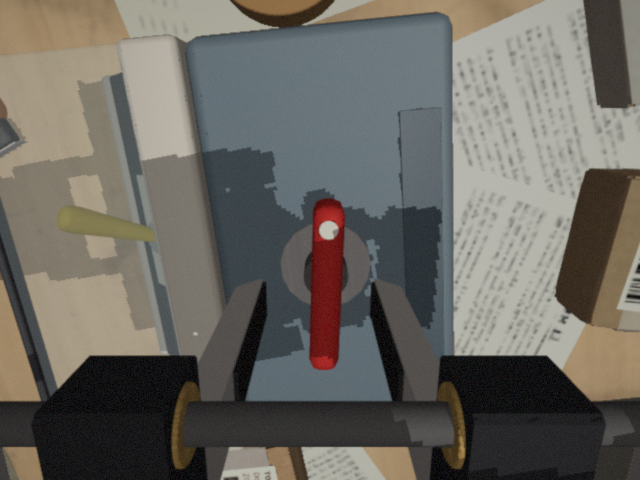

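```bash
cat >> h.py <<'E'
def unproj(c,u,v,z):
    M=np.array(c["world_from_camera"]); f=240/np.tan(np.radians(c["fovy"]/2))
    d=M[:3,:3]@np.array([(u-c["cx"])/f,-(v-c["cy"])/f,-1]); o=M[:3,3]
    return o+d*(z-o[2])/d[2]
E
python3 - <<'E'
from plant import *
from h import *
import pickle
c=get_calibration("wrist"); s=get_state(); print(s["eef_pos"])
print("disc",unproj(c,325.5,263,.180)); a=unproj(c,329,217,.217); b=unproj(c,323.5,368,.217); print(a,b,(a+b)/2,np.linalg.norm(a-b),np.arctan2(*(a-b)[:2]))
print("fingertips mid",proj(c,s["eef_pos"]))
c2=pickle.load(open("w2.pkl","rb")); print("disc w2",unproj(c2,150+461/1.9,40+332/1.9,.18))
E
python3 - <<'E'
import cv2
cv2.imwrite("pics/w3c.png",cv2.resize(cv2.imread("pics/wrist3.png")[180:400,200:440],None,fx=2.5,fy=2.5,interpolation=cv2.INTER_CUBIC))
E
```

```text
[0.65958948 0.04276805 0.21428802]
disc [0.66424604 0.04612314 0.18      ]
[0.67155041 0.07895696 0.217     ] [0.6552063  0.00815818 0.217     ] [0.66337836 0.04355757 0.217     ] 0.07266084076589405 0.22687838589502146
fingertips mid [[318.11039582 297.1036369 ]]
disc w2 [0.66229485 0.0453548  0.18      ]
```

View pics/w3c.png

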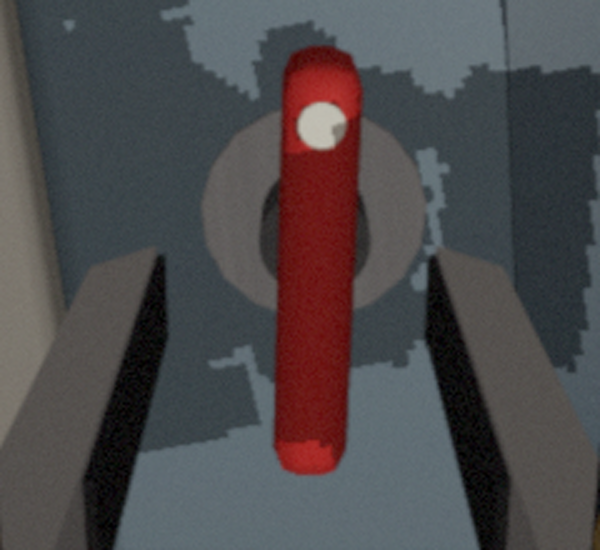

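Run:
```python
from plant import *
from h import *
s=get_state(); 
show(plan(s["eef_pos"],s["tool_rot"],[.663,.045,.191],tool(-.224),4),0)
```

```text
0.0146,0.0018,-0.0018,0.0021,0,0.0001,0,
0.0145,0.0018,-0.0018,0.0021,0,0.0001,0,
0.0146,0.0018,-0.0018,0.0021,0.0001,0.0001,0,
0.0145,0.0018,-0.0018,0.0021,-0,0,0,
```

```bash
python3 -m pendant '[0.0145,0.002,-0.002,0.002,0,0,0, 0.0145,0.002,-0.002,0.002,0,0,0, 0.0145,0.002,-0.002,0.002,0,0,0, 0.0145,0.002,-0.002,0.002,0,0,0, 0,0,0,0,0,0,0, 0,0,0,0,0,0,1, 0,0,0,0,0,0,1, 0,0,0,0,0,0,1, 0,0,0,0,0,0,1, 0,0,0,0,0,0,1]' 20
python3 - <<'E'
from plant import *
import cv2
cv2.imwrite("pics/w4.png",grab_frame("wrist")[:,:,::-1])
s=get_state(); print(s["time"],s["eef_pos"],s["opening"],s["wrist_force"],s["wrist_torque"],s["qpos"])
E
```

```text
time: 3.73
eef_pos: [0.6625, 0.0457, 0.1917]
tool_rot: [[-0.004, 0.975, -0.221], [0.001, -0.221, -0.975], [-1.0, -0.004, 0.0]]
wrist_force: [-5.1, 1.5, 2.9]
opening: 0.217
3.7833 [0.66251616 0.04564827 0.19171076] 0.21663700823761883 [-4.83360403  0.34703152  3.80631554] [0.11329782 0.99115016 0.01725885] [-6.15680617e-02  4.05787607e-01  1.31397580e+00  3.72082694e-04
  1.42550513e+00  1.61052985e-01]
```

View pics/w4.png

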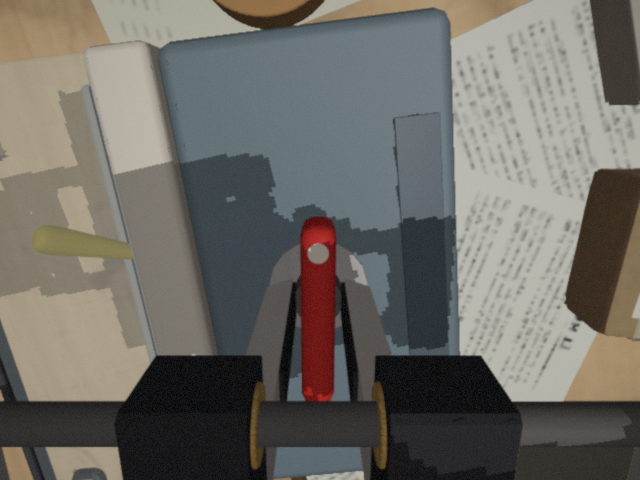

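The fingers were still closing, with the jaw opening at about 20 mm, and the bar is well between them. I'll let them finish.

```bash
python3 -m pendant '[0,0,0,0,0,0,1, 0,0,0,0,0,0,1, 0,0,0,0,0,0,1, 0,0,0,0,0,0,1, 0,0,0,0.01,0,0,1, 0,0,0,0.02,0,0,1, 0,0,0,0.02,0,0,1, 0.001,0,0,0.03,0,0,1, 0.001,0,0,0.03,0,0,1, 0.001,0,0,0.03,0,0,1]' 30
python3 - <<'E'
from plant import *
s=get_state(); print(s["time"],s["eef_pos"],s["opening"],s["wrist_force"],s["wrist_torque"],s["qpos"])
E
```

```text
time: 4.62
eef_pos: [0.6627, 0.0456, 0.19]
tool_rot: [[-0.003, 0.786, -0.619], [0.0, -0.619, -0.786], [-1.0, -0.003, 0.002]]
wrist_force: [-4.5, 0.7, 1.7]
opening: 0.209
4.6167 [0.66265623 0.04559815 0.19004252] 0.2091527481816355 [-4.4955416   0.67091945  1.68170001] [0.06653145 0.79306229 0.02333397] [-6.15546474e-02  4.07034147e-01  1.31573764e+00  2.23663194e-04
  1.42212153e+00  6.05283801e-01]
```

```bash
python3 -m pendant '[0.001,0,0,0.034,0,0,1, 0.001,0,0,0.034,0,0,1, 0.001,0,0,0.034,0,0,1, 0.001,0,0,0.034,0,0,1, 0.001,0,0,0.034,0,0,1, 0.001,0,0,0.034,0,0,1, 0.001,0,0,0.03,0,0,1, 0.001,0,0,0.03,0,0,1, 0.001,0,0,0.02,0,0,1, 0.001,0,0,0.01,0,0,1]' 30
python3 - <<'E'
from plant import *
import cv2
cv2.imwrite("pics/w5.png",grab_frame("wrist")[:,:,::-1])
cv2.imwrite("pics/si5.png",grab_frame("side")[:,:,::-1])
s=get_state(); print(s["time"],s["eef_pos"],s["opening"],s["wrist_force"],s["wrist_torque"],s["qpos"])
E
```

```text
time: 5.45
eef_pos: [0.6629, 0.0452, 0.1863]
tool_rot: [[-0.003, -0.018, -1.0], [-0.0, -1.0, 0.018], [-1.0, 0.0, 0.003]]
wrist_force: [-4.3, 0.0, 3.5]
opening: 0.206
5.55 [0.66289608 0.04520786 0.18628814] 0.20712099088093894 [-5.03391395  0.13464365  1.6919876 ] [0.03214109 1.03708029 0.01812664] [-6.18657549e-02  4.09871534e-01  1.31966612e+00 -2.78989833e-04
  1.41475923e+00  1.52426625e+00]
```

View pics/w5.png

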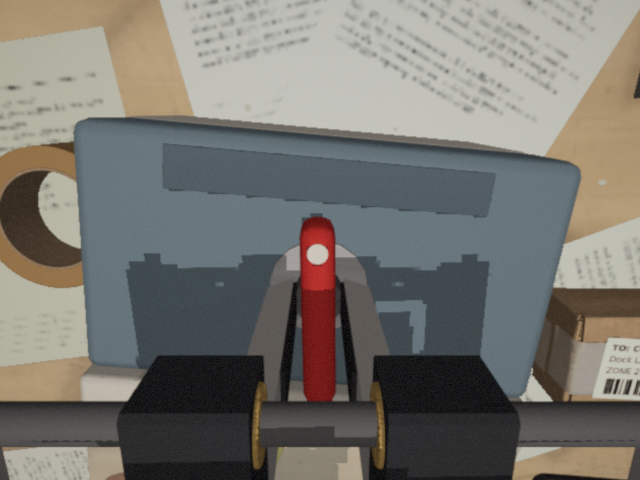

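The handle has turned with the jaws to about 1.48 rad by my estimate. I'll press on a few degrees to find the stop.

```bash
python3 -m pendant '[0,0,0,0.003,0,0,1, 0,0,0,0.003,0,0,1, 0,0,0,0.003,0,0,1, 0,0,0,0.003,0,0,1, 0,0,0,0.003,0,0,1, 0,0,0,0.003,0,0,1, 0,0,0,0.003,0,0,1, 0,0,0,0.003,0,0,1, 0,0,0,0.003,0,0,1, 0,0,0,0.003,0,0,1]' 30
python3 - <<'E'
from plant import *
s=get_state(); print(s["time"],s["eef_pos"],s["opening"],s["wrist_force"],s["wrist_torque"],s["qpos"],s["effort"][5])
E
```

```text
time: 6.38
eef_pos: [0.6629, 0.0452, 0.1862]
tool_rot: [[-0.003, -0.108, -0.994], [-0.0, -0.994, 0.108], [-1.0, 0.001, 0.003]]
wrist_force: [-5.9, -0.4, 2.9]
opening: 0.208
6.3833 [0.66290481 0.04516146 0.18623914] 0.2080460103928558 [-5.88592578 -0.44760972  2.85309558] [0.03945251 1.04238525 0.35526964] [-6.17570598e-02  4.09927902e-01  1.31969084e+00 -6.26639770e-04
  1.41464496e+00  1.61722529e+00] 0.3074501920491457
```

The stop is firm: the moment about z rose to 0.36 N m, well above the 0.08 friction. I'll release, lift and check.

```bash
python3 -m pendant '[0,0,0,0,0,0,-0.2, 0,0,0,0,0,0,-0.2, 0,0,0,0,0,0,-0.2, 0,0,0,0,0,0,-0.2, -0.02,0,0,0,0,0,-0.2, -0.06,0,0,0,0,0,-0.2, -0.09,0,0,0,0,0,0, -0.09,0,0,0,0,0,0.5, -0.06,0,0,0,0,0,1, 0,0,0,0,0,0,1]' 30
python3 - <<'E'
from plant import *
import cv2,pickle
s=get_state(); print(s["time"],s["eef_pos"],s["opening"],s["wrist_force"],abs(s["dq"]).max())
pickle.dump(get_calibration("wrist"),open("w6.pkl","wb"))
cv2.imwrite("pics/w6.png",grab_frame("wrist")[:,:,::-1])
i=grab_frame("side")[:,:,::-1]; cv2.imwrite("pics/si6.png",i)
cv2.imwrite("pics/si6c.png",cv2.resize(i[170:330,195:365],None,fx=3.5,fy=3.5,interpolation=cv2.INTER_CUBIC))
E
```

```text
time: 7.22
eef_pos: [0.6677, 0.0451, 0.3237]
tool_rot: [[0.015, -0.109, -0.994], [-0.001, -0.994, 0.109], [-1.0, -0.001, -0.015]]
wrist_force: [0.0, 0.0, 2.3]
opening: 0.353
7.2167 [0.66771771 0.04508977 0.323698  ] 0.3532335587848628 [1.81027878e-02 1.24783145e-03 2.33258535e+00] 0.08682269857685497
```

View pics/w6.png

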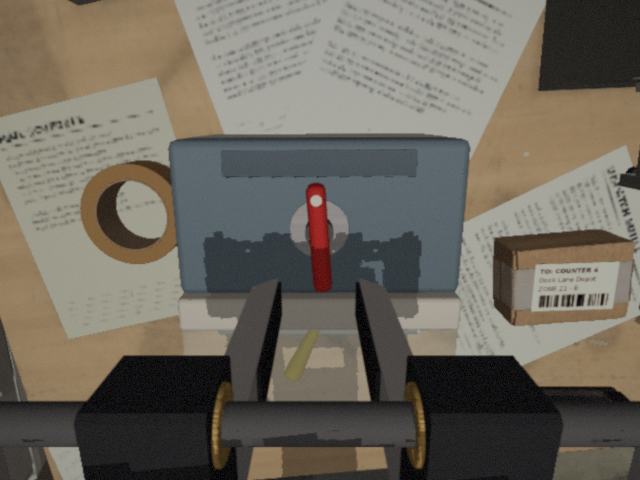

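View pics/si6c.png

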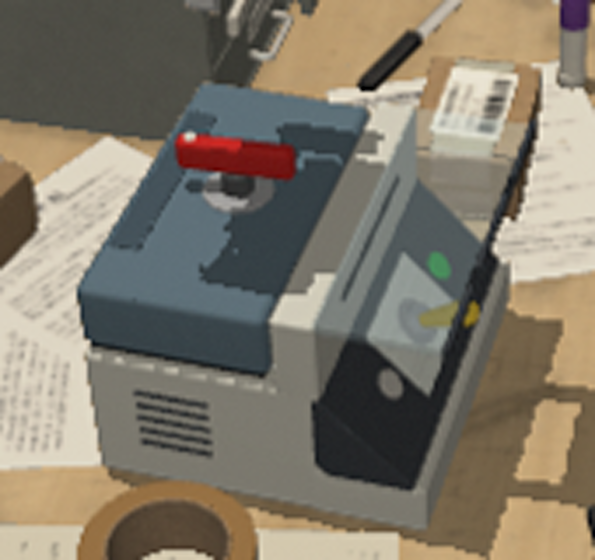

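The cover gap has closed. The bar at (316,188)–(323,290) sits about 4° short of the printer's x axis, which is exactly the 1.5 rad stop. Next I'll plan the tilted approach to the switch.

Run:
```python
from plant import *
from h import *
q=[.6312,.0495,-.109]; s=get_state()
T=tool(-np.pi/2+q[2],np.radians(40)); d=np.array([.643,0,-.766])
tc=np.array([-.124,.065,.1035]); E=tc-.09*d
W=lambda p:pw(q,p)[0]
print("x",T[:,0],W(E),W(tc),W(tc*[1,0,1]+[0,.006,0]))
mid=W([-.23,.065,.30]); 
show(plan(s["eef_pos"],s["tool_rot"],mid,T,10),1);print()
show(plan(mid,T,W(E),T,5),1);print();show(plan(W(E),T,W(tc),T,5),1)
```

```text
x [ 0.63897291 -0.06992519 -0.76604444] [0.45748031 0.13389885 0.17244   ] [0.51500687 0.1276035  0.1035    ] [0.5085886  0.06895364 0.1035    ]
0.0038,-0.0163,0.066,-0,0.0221,0,1,
-0.0007,-0.0164,0.0662,-0,0.0221,-0,1,
-0.0054,-0.0163,0.0659,-0.0001,0.0221,-0,1,
-0.0099,-0.0164,0.0654,0,0.0221,-0,1,
-0.0144,-0.0164,0.0646,-0,0.022,-0,1,
-0.0189,-0.0163,0.0634,-0,0.0221,-0,1,
-0.0232,-0.0164,0.062,-0.0001,0.0221,-0,1,
-0.0274,-0.0164,0.0601,0,0.0221,-0,1,
-0.0316,-0.0164,0.0582,-0,0.0221,-0,1,
-0.0355,-0.0164,0.0558,-0,0.0221,-0,1,

0.0643,-0,0.0226,0,0,0,1,
0.0644,-0,0.0225,0,0,0,1,
0.0643,-0,0.0226,0,0,0,1,
0.0643,-0,0.0225,0,0,0,1,
0.0643,-0,0.0226,0,0,0,1,

0.045,0,-0,0,0,0,1,
0.045,-0,-0,0,0,0,1,
0.045,0,-0,0,0,0,1,
0.045,-0,-0,0,0,0,1,
0.045,-0,-0,0,0,0,1,
```

```bash
python3 -m pendant '[0.004,-0.0165,0.066,0,0.022,0,1, -0.001,-0.0165,0.066,0,0.022,0,1, -0.005,-0.0165,0.066,0,0.022,0,1, -0.01,-0.0165,0.065,0,0.022,0,1, -0.014,-0.0165,0.065,0,0.022,0,1, -0.019,-0.0165,0.063,0,0.022,0,1, -0.023,-0.0165,0.062,0,0.022,0,1, -0.027,-0.0165,0.06,0,0.022,0,1, -0.032,-0.0165,0.058,0,0.022,0,1, -0.036,-0.0165,0.056,0,0.022,0,1]' 
python3 -m pendant '[0.064,0,0.0225,0,0,0,1, 0.064,0,0.0225,0,0,0,1, 0.064,0,0.0225,0,0,0,1, 0.04,0,0.0145,0,0,0,1, 0,0,0,0,0,0,1, 0,0,0,0,0,0,1, 0,0,0,0,0,0,1, 0,0,0,0,0,0,1, 0,0,0,0,0,0,1, 0,0,0,0,0,0,1]'
python3 - <<'E'
from plant import *
import cv2,pickle
s=get_state(); print(s["time"],s["eef_pos"],s["tool_rot"].round(3).tolist(),s["opening"],s["wrist_force"],abs(s["dq"]).max(),s["qpos"])
pickle.dump(get_calibration("wrist"),open("w7.pkl","wb"))
cv2.imwrite("pics/w7.png",grab_frame("wrist")[:,:,::-1])
i=grab_frame("side")[:,:,::-1]; cv2.imwrite("pics/si7.png",i)
E
```

```text
time: 8.15
eef_pos: [0.4068, 0.1391, 0.2963]
tool_rot: [[0.633, -0.111, -0.766], [-0.071, -0.994, 0.085], [-0.771, 0.0, -0.637]]
wrist_force: [-0.7, 1.7, -0.2]
opening: 0.006
time: 8.98
eef_pos: [0.4431, 0.1363, 0.2082]
tool_rot: [[0.635, -0.109, -0.765], [-0.069, -0.994, 0.085], [-0.769, -0.001, -0.639]]
wrist_force: [-0.7, 0.1, -0.2]
opening: 0.003
8.9833 [0.44314765 0.13628792 0.20817243] [[0.635, -0.109, -0.765], [-0.069, -0.994, 0.085], [-0.769, -0.001, -0.639]] 0.002502176338317206 [-0.72760396  0.06432096 -0.19216655] 0.004547388689410105 [ 0.29936476 -0.43943251  2.27894444 -0.40841224  0.69236155  2.21469702]
```

View pics/w7.png

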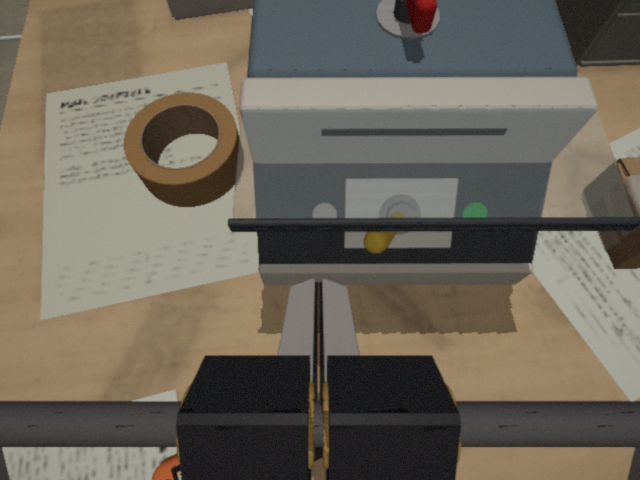

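View pics/si7.png

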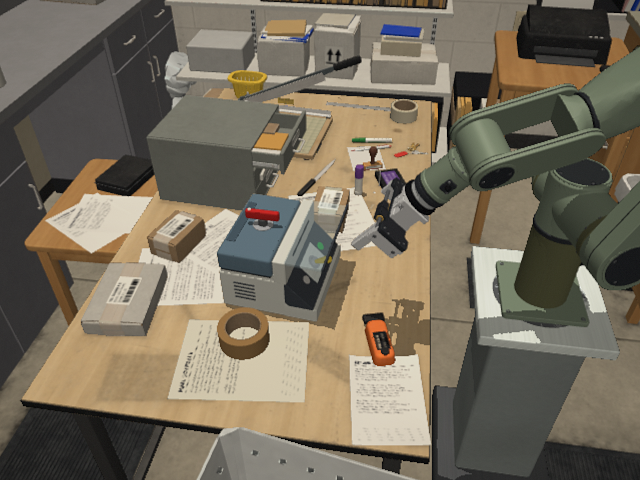

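The wrist view shows the bat tip at (376,242), just below the lip at rows 219–230, with the grey dot at (325,212) and the green dot at (475,212). The shut fingers are at column 318. I'll check the model against this view.

Run:
```python
from plant import *
from h import *
import pickle,cv2
q=[.6312,.0495,-.109]; c=pickle.load(open("w7.pkl","rb")); s=get_state()
n=np.array([-.7071,0,.7071])
pts=dict(grey=[-.09,.062,.08],green=[-.09,-.062,.08],lipL_lo=[-.145,.12,.164],lipL_hi=[-.145,.12,.176],lipR_lo=[-.145,-.12,.164],tip=np.array([-.093,0,.083])+.06*(np.cos(.45)*n+np.sin(.45)*np.array([0,1,0])),tcp=None)
for k,p in pts.items(): print(k,proj(c,s["eef_pos"] if p is None else pw(q,p)).round(1))
i=cv2.imread("pics/w7.png")[180:300,220:420]; cv2.imwrite("pics/w7c.png",cv2.resize(i,None,fx=4,fy=4,interpolation=cv2.INTER_CUBIC))
```

```text
grey [[321.8 215.3]]
green [[471.9 215.1]]
lipL_lo [[225.9 234.7]]
lipL_hi [[221.7 226. ]]
lipR_lo [[628.9 234. ]]
tip [[373.8 241.4]]
tcp [[316.8 298.9]]
```

View pics/w7c.png

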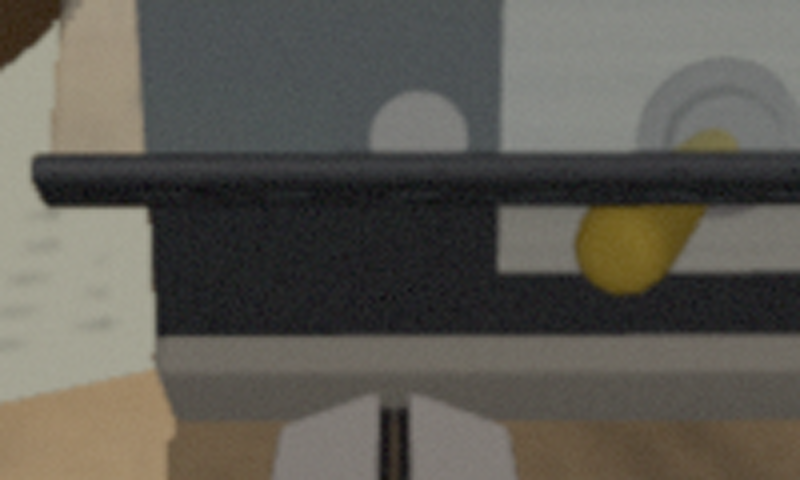

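Run:
```python
from plant import *
from h import *
s=get_state();T=s["tool_rot"]
a=np.array([0.4575,.1335,.1724]); b=np.array([.515,.1272,.1035])
show(plan(s["eef_pos"],T,a,T,2),1);show(plan(a,T,b,T,5),1)
```

```text
0.0458,0.0014,0.014,-0,-0,0,1,
0.0457,0.0014,0.0139,-0,-0,0,1,
0.045,0,-0.0003,-0,-0,0,1,
0.045,0,-0.0002,-0,-0,0,1,
0.0449,0,-0.0003,-0,-0,0,1,
0.045,0,-0.0003,-0,-0,0,1,
0.045,0,-0.0002,-0,-0,0,1,
```

```bash
python3 -m pendant '[0.045,0.0015,0.014,0,0,0,1, 0.045,0.0015,0.014,0,0,0,1, 0.045,0,0,0,0,0,1, 0.045,0,0,0,0,0,1, 0.045,0,0,0,0,0,1, 0.045,0,0,0,0,0,1, 0.045,0,0,0,0,0,1, 0,0,0,0,0,0,1, 0,0,0,0,0,0,1, 0,0,0,0,0,0,1]'
python3 - <<'E'
from plant import *
import cv2,pickle
s=get_state(); print(s["time"],s["eef_pos"],s["tool_rot"].round(3).tolist(),s["wrist_force"],s["qpos"])
cv2.imwrite("pics/w8.png",grab_frame("wrist")[:,:,::-1])
i=grab_frame("side")[:,:,::-1]; cv2.imwrite("pics/si8.png",cv2.resize(i[170:330,225:425],None,fx=3.5,fy=3.5,interpolation=cv2.INTER_CUBIC))
E
```

```text
time: 9.92
eef_pos: [0.5137, 0.1271, 0.1032]
tool_rot: [[0.634, -0.11, -0.766], [-0.07, -0.994, 0.084], [-0.77, -0.0, -0.638]]
wrist_force: [0.0, -0.1, 1.2]
opening: 0.008
9.9167 [0.51369256 0.12711203 0.10318762] [[0.634, -0.11, -0.766], [-0.07, -0.994, 0.084], [-0.77, -0.0, -0.638]] [ 0.04365496 -0.09786641  1.18271772] [ 0.20856324 -0.05794988  2.25903541 -0.64510589  0.33824648  2.43675633]
```

View pics/w8.png

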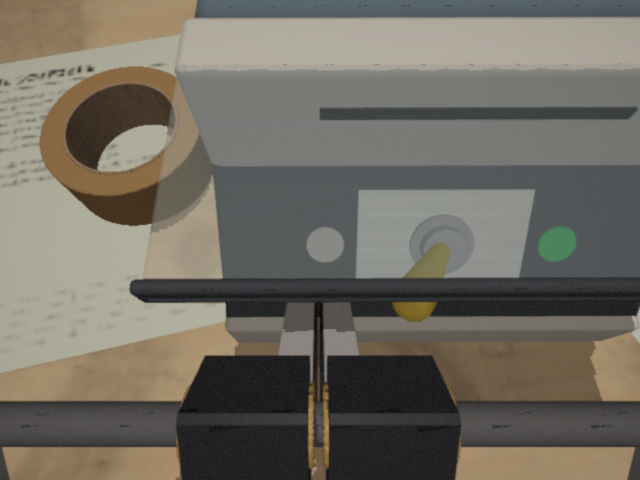

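View pics/si8.png

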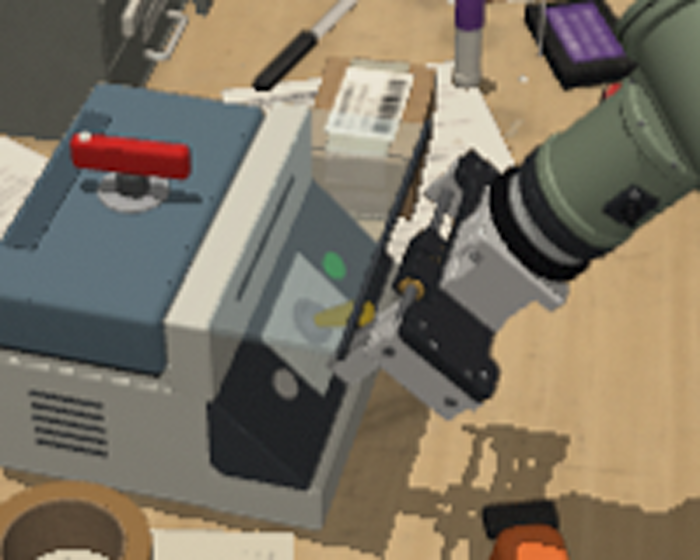

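There is no contact (about 1 N), and the fingers sit under the lip at column 318, left of the bat at (415,305). I'll push sideways past centre.

```bash
python3 -m pendant '[0,0.0175,0,0,0,0,1, 0,0.0175,0,0,0,0,1, 0,0.0175,0,0,0,0,1, 0,0.0175,0,0,0,0,1, 0,0.0175,0,0,0,0,1, 0,0.0175,0,0,0,0,1, 0,0.0175,0,0,0,0,1, 0,0.0175,0,0,0,0,1, 0,0.005,0,0,0,0,1, 0,0,0,0,0,0,1]'
python3 - <<'E'
from plant import *
import cv2,pickle
s=get_state(); print(s["time"],s["eef_pos"],s["tool_rot"].round(3).tolist(),s["wrist_force"],s["qpos"])
cv2.imwrite("pics/w9.png",grab_frame("wrist")[:,:,::-1])
E
```

```text
time: 10.85
eef_pos: [0.5075, 0.0691, 0.1036]
tool_rot: [[0.635, -0.11, -0.765], [-0.07, -0.994, 0.085], [-0.769, -0.001, -0.639]]
wrist_force: [-0.3, -0.5, -0.4]
opening: 0.004
10.85 [0.50749925 0.06914537 0.10363279] [[0.635, -0.11, -0.765], [-0.07, -0.994, 0.085], [-0.769, -0.001, -0.639]] [-0.31586291 -0.45896712 -0.43616356] [ 0.02371911 -0.13000648  2.32186715 -0.31971036  0.27438588  1.98321563]
```

View pics/w9.png

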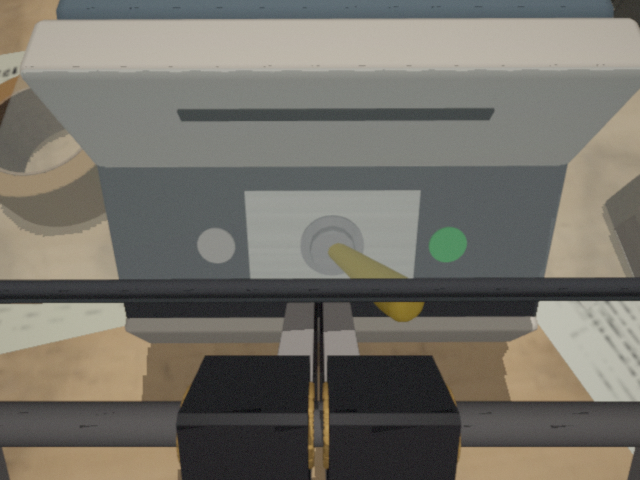

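The bat has snapped over towards the green dot, with its tip now at (405,305). I'll ease away and back out along the tool axis.

```bash
python3 -m pendant '[0,-0.02,0,0,0,0,1, 0,-0.02,0,0,0,0,1, -0.045,0,0,0,0,0,1, -0.06,0,0,0,0,0,1, -0.07,0,0,0,0,0,1, -0.07,0,0,0,0,0,1, -0.07,0,0,0,0,0,1, -0.07,0,0,0,0,0,1, 0,0,0,0,0,0,1, 0,0,0,0,0,0,1]'
python3 - <<'E'
from plant import *
import cv2,pickle
s=get_state(); print(s["time"],s["eef_pos"],s["wrist_force"],s["qpos"],abs(s["dq"]).max())
cv2.imwrite("pics/w10.png",grab_frame("wrist")[:,:,::-1])
cv2.imwrite("pics/si10.png",grab_frame("side")[:,:,::-1])
E
```

```text
time: 11.73
eef_pos: [0.4124, 0.0968, 0.2237]
tool_rot: [[0.638, -0.108, -0.762], [-0.068, -0.994, 0.084], [-0.767, -0.002, -0.642]]
wrist_force: [0.7, -0.2, -0.2]
opening: 0.008
11.7333 [0.41236545 0.09678576 0.22372175] [ 0.71280817 -0.17148191 -0.18721859] [ 0.16677615 -0.63564459  2.34668028 -0.25197751  0.76808255  1.96797482] 0.07196432795730948
```

View pics/w10.png

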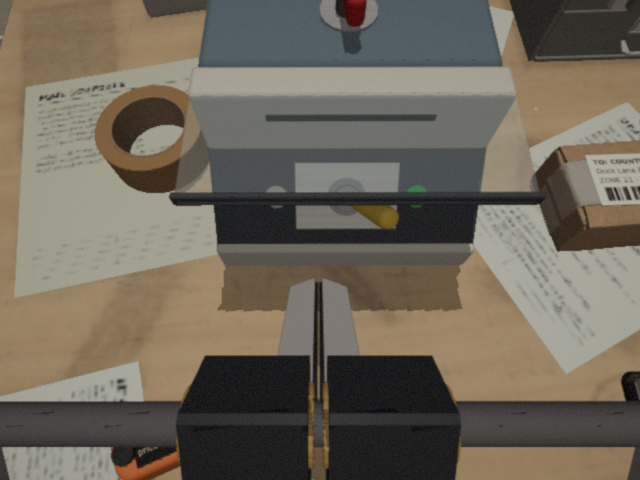

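View pics/si10.png

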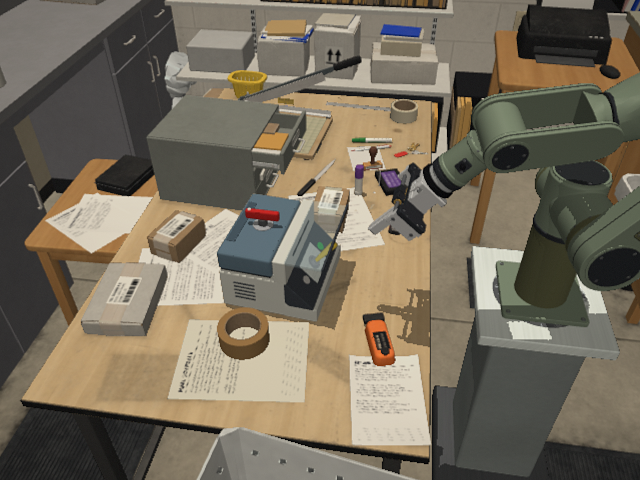

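Run:
```python
from plant import *
print(close_job()); s=get_state(); print(s["time"],s["wrist_force"])
```

```text
the job is handed in; nothing more can be done
None
the job is handed in; nothing more can be done
```

The label printer is ready, and the job was handed in at about 11.8 s of the 46 s allowed.

- **Handle:** I gripped the red bar and turned it clockwise until it met the firm stop, where the moment rose to about 0.36 N m. After I let go, the picture showed the bar about 4° short of the printer's x axis, which matches 1.5 rad. The gap under the cover had closed.
- **Switch:** I went in under the visor with the fingers shut and the tool tilted 40°, then pushed the yellow bat sideways. It snapped over to the green dot, and it was still there after I withdrew.
- **Final state:** The last pictures showed the tape roll, label gun and small parcel where they had been. The stapler was not clearly visible in them, but the arm did not work near it. The robot was clear of everything, with less than 1 N on the wrist.

No check failed. In an early wrist view the visor's edge came out about 8 pixels from where I predicted it. A later view put it within about 4 pixels, on the side that gave more clearance, and the wrist force going in stayed at about 1 N.

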